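# Swing out the folding hook and hang the bottle-shaped die on it

## Task

Swing the folded hook on the upright die board out as far as it goes, so that it stands square to the board. Then lift the bottle-shaped cutting die (the one with the narrow neck) out of the wooden rack and hang it by its neck on the hook, behind the upturned tip, so that it hangs freely. Leave the other two dies standing in the rack.

Things in the scene. Friction and masses are not known exactly. Their poses are not given: they have to be found in the camera images.
- die_board: plywood board, 220 wide, 200 high, 18 mm thick, upright and fixed. Origin: middle of the lower edge of its front face, on the work surface. Its -x axis points straight out of the front face (roughly to the robot), y along the board, z up. A strip with three punches sits low on its right half, up to 26 mm before the face and 145 mm high; its foot is behind it.
- hook_pivot (a point): the hook's vertical hinge pin, at the height of the bar's axis (202 mm above the surface, 2 mm above the board's upper edge), 16 mm before the front face and 55 mm left (+y) of the board's middle. A steel back plate, lugs and pin head round it reach 20 mm above this point and 18 mm to each side.
- hook_arm (a joint): the hook's hinge: 0 = folded flat along the board (bar points along the board's -y), grows as the tip swings out from the board, 1.571 = end stop, bar square to the board along its -x (clockwise seen from above). May start a little open (up to 0.3). It is stiff with friction (about 0.1 N m, 1 N at the tip) and stays where it is left.
- hook_tip (a point): top of the hook's upturned tip, an upright round steel prong 12 to 14 mm thick with a ball end, 115 mm from the pin's axis. This point is 34 mm above the bar's axis and 29 mm above the top of the bar; the prong can be pinched from above.
- hook_seat (a point): point on top of the bar, 65 mm from the pin's axis; the point turns with the hook: its y axis points along the bar back to the pin, z up. The bar is round steel, 10 mm thick, and free for hanging from 20 mm to 108 mm from the pin's axis.
- die_bottle: cutting die of strip steel bent to the outline of a bottle, 130 long, 50 wide, 30 mm deep, about 0.2 kg, open through its depth, standing on end in a rack pocket, neck up. Axes: x along its length to the neck (up), y across its width, z through its depth (level; the way the hook passes). Origin: middle of length and width, on the face z = 0; the depth runs from z = 0 to 30 mm.
- neck (a point): middle of the inner side of the die's neck end (x = 61, y = 0, z = 15 mm in the die's frame), which rests on the bar. The neck's end strip above it is 4 mm thick. Outside, the neck is 37 mm wide with parallel sides from x = 15 to 55 mm (grasp here). Inside it is 26 mm wide and open from x = 7 mm (a cross plate lies below) to x = 61 mm.
- die_rack: low wooden rack, 320 mm along its y, 74 mm deep, 48 mm high, fixed, with three pockets side by side 105 mm apart, each 54 x 34 mm with its floor 12 mm above the surface. Origin: under its middle pocket, on the work surface. The bottle-shaped die may stand in any pocket; the two others hold the other dies.
- die_notch: other die in the rack, 120 x 48 x 30 mm, notched rectangle, standing on end (120 mm tall). Same axes and origin as the bottle-shaped die. Leave it.
- die_block: other die in the rack, 88 x 40 x 30 mm, plain round-cornered, standing on end (88 mm tall). Same axes and origin. Leave it.
There are look-alikes about, which are no part of the job. Leave any blue or purple look-alike of the die_bottle alone.

How it is judged:
By the outcome, as a careful person would: the job done as asked, in the order asked, and still so for the second after the job is handed in, with the robot touching nothing.
It also fails if it takes over 62 s, if anything falls off the work surface, if the arm or the gripper's body presses on something with over 40 N, if the wrist force passes 120 N, or if a joint passes its speed limit or range.

## Robot

A 7-joint arm with a two-finger parallel gripper is mounted at the origin on a cart in front of the work surface, level with it; the furniture and walls round the work are solid. World frame = base frame: x ahead of the robot, y to its left, z up, the work surface at z = 0. Lengths are in mm, angles in rad, forces in N, time in s.
With the tool pointing down it reaches from about 425 to 950 mm from the base axis. Payload 16.7 kg.
Tool frame: the origin (TCP) lies at the centre of the arm's flange, where the gripper is bolted on; the fingertips stand env.tcp_to_tips ahead of it and the grasp point (between the pads) lies 180 mm ahead of it (env.tcp_to_tips is the distance from the TCP to the fingertips, in mm); z points along the fingers, y is the direction in which the jaws open and shut (so a half turn about z gives the same grasp; the last joint's range is limited). The gripper opens to 94 mm and grips with 3 to 60 N. Pads are 16 mm wide; open, the fingers measure 119 mm over their backs; the gripper's body (75 mm by 177 mm) begins 78 mm behind the grasp point.
Start: joints at [1.135, 0.426, 0.074, 1.606, -0.034, 1.111, -0.067], TCP at [190.914, -647.41, 404.667] pointing down, gripper open.
Joint ranges: [-2.85, 2.85], [-0.5, 2.14], [-1.23, 1.37], [0.21, 2.46], [-1.02, 4.16], [0.16, 2.05], [-2.73, 2.73]. Speed limits (rad/s): [1.89, 1.89, 2.39, 2.39, 3.01, 3.01, 3.01].

## Interface

Orientations are given as a rotation vector (axis times angle).
In Python, from plant import env, cams gives the robot as it stands. The module is installed in compiled form; this text tells all that it offers.
- The arm moves only by the tool drive_tool, never from a script. Its argument "motion" is text: rows parted by semicolons, each of 7 numbers parted by spaces: the turn, a rotation vector about the tool's x, y, z in degrees, then the shift along the tool's x, y, z in m, then the finger opening in m, from 0 to 0.094. A call has 1 to 10 rows; each row shifts and turns the commanded pose from where the row before left it, along the tool's axes as they then stand; what a row does not reach is not made up. A row lasts 1/10 s, in which the tool goes at most 50 mm and 8.59 degrees, less where a joint would pass 70% of its speed; a pose out of reach is approached as far as the arm can. A call is refused whole if a number of a shift passes 0.05 or a number of a turn 8.59, either way. A call with a gripper value outside its range is refused whole. The fingers move at their own pace and stop on an object; "force" is the grip in N (left out, the last holds). Time passes only in rows, so rows that do not move let the fingers close. It gives the time, the measured TCP pose, the force and the opening at its end, in the units of the state.
- env.get_state(): the state, without advancing time (a new reading comes with each control period).
- cams.capture(name): name is "side" or "top" or "wrist"; returns the picture (384x512x3 uint8, red, green, blue); there is no depth.
- cams.camera_info(name): a dict with "fx", "fy", "cx", "cy" (pixels), "R" (3x3) and "t" (3): a world point X has camera coordinates R X + t. Camera axes: x right, y down, z forward; pixel columns grow to the right and rows downward; lengths in mm; the calibration is good to about 2 mm. A picture is of the moment at which its call begins: read the wrist's pose just before it. camera_info takes no time and is no camera call; for the wrist camera it gives the pose at the moment of the call.
- env.hand_in(): hands the job in, once; it reports no verdict.
The state is a dict: "time_s": time; "joint_pos": joint angles; "qd": joint speeds; "effort": joint torques, N m; "eef_pos": TCP position; "ee_rot": TCP orientation; "wrist_force": force on the tool from outside, world axes, zero at the start; "ft_torque": the same for the moment, N m; "opening": finger opening in mm.
Only numpy, scipy, OpenCV 4.12 (cv2) and the standard library are available. Lean on these libraries where they do the work, as an engineer would, in place of code of your own. Each camera call takes 0.05 s, during which the arm holds its last target.

## Working session

There is one attempt and no reset: what is moved stays moved. The work goes in short steps, Python scripts to look and compute and a tool call to move; the robot and the scene stay as the last step left them, time stands still between calls to the robot, and variables do not carry over. Pictures are saved under pics/ and viewed, and the job is handed in when it is done.

Besides the shell and the picture viewer there is one more tool, called after ">>>" by a JSON object that holds its "fn" and its "kwargs", one argument or row to a line. drive_tool: Moves the arm, as the interface text tells. Its arguments: {"type":"object","properties":{"motion":{"type":"string"},"force":{"type":"number"}},"required":["motion"]}

```bash
mkdir -p pics; ls; python3 - <<'E'
from plant import env,cams
import cv2,numpy as np
print(env.get_state(), env.tcp_to_tips)
for n in ("side","top","wrist"):
    i=cams.camera_info(n); print(n,i)
    im=cams.capture(n); cv2.imwrite(f"pics/a_{n}.png",cv2.cvtColor(im,cv2.COLOR_RGB2BGR))
E
```

```text
pics
{'time_s': 0.0, 'joint_pos': array([ 1.13449554,  0.42667816,  0.07385806,  1.6065946 , -0.03409364,
        1.11078568, -0.0670859 ]), 'qd': array([-2.11937166e-03,  4.90208610e-04, -9.51909056e-06, -5.64470683e-04,
        2.86132276e-03,  3.66871081e-04,  2.64344516e-04]), 'effort': array([-1.12169389e-03, -9.35804200e+01,  3.66585709e+00, -4.54191041e+01,
       -4.89101897e-02,  2.00897263e-02,  7.06687615e-05]), 'eef_pos': array([ 190.87821534, -647.25689698,  404.01707569]), 'ee_rot': array([-3.10818641e+00, -4.48762560e-01,  4.15661360e-04]), 'wrist_force': array([-0.88645506, -0.81147383,  1.37176126]), 'ft_torque': array([-0.01013037, -0.02705262,  0.01722914]), 'opening': 94.14056736879027} 199.2
side {'fx': 403.425562793063, 'fy': 403.425562793063, 'cx': 254.11420656950418, 'cy': 195.59814056635915, 'R': array([[ 0.97368142, -0.22738874, -0.01545459],
       [-0.13111946, -0.50340981, -0.85404113],
       [ 0.18641934,  0.83359038, -0.51997586]]), 't': array([-484.25606557,  189.38469679,  916.64680872])}
top {'fx': 402.7597720253277, 'fy': 402.7597720253277, 'cx': 261.6555699185164, 'cy': 189.6840833889921, 'R': array([[ 2.63536327e-02, -9.99648503e-01,  2.89092084e-03],
       [-9.90354710e-01, -2.65019163e-02, -1.35997044e-01],
       [ 1.36025856e-01,  7.20979066e-04, -9.90705025e-01]]), 't': array([-31.87577551, 500.44090368, 970.53505849])}
wrist {'fx': 274.68322319884004, 'fy': 274.68322319884004, 'cx': 252.74735462878405, 'cy': 191.71399181257175, 'R': array([[ 0.28225405, -0.95933905, -0.00110959],
       [-0.93369963, -0.27497574,  0.22933236],
       [-0.2203126 , -0.06369396, -0.97334754]]), 't': array([-672.69789019,  -23.33158006,  389.76857578])}
```

View pics/a_side.png

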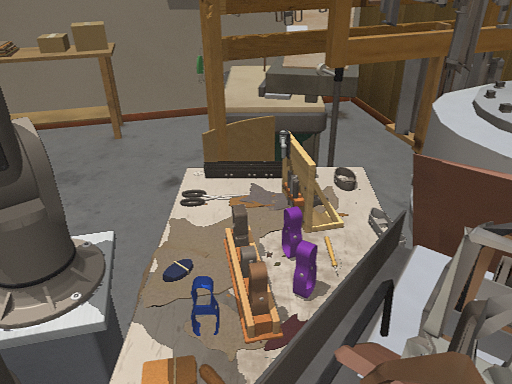

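View pics/a_top.png

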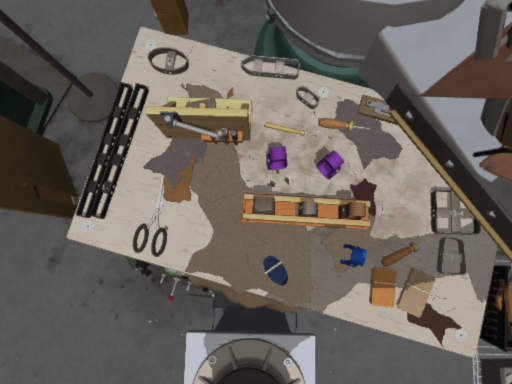

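View pics/a_wrist.png

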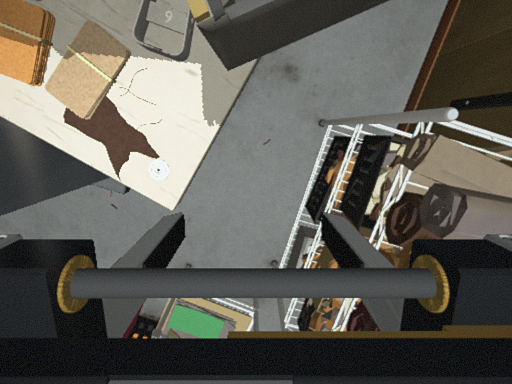

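```bash
python3 - <<'E'
import cv2
t=cv2.imread('pics/a_top.png'); s=cv2.imread('pics/a_side.png')
cv2.imwrite('pics/b1.png',cv2.resize(t[85:155,140:260],None,fx=6,fy=6,interpolation=cv2.INTER_CUBIC))
cv2.imwrite('pics/b2.png',cv2.resize(t[185:235,235:380],None,fx=5.5,fy=5.5,interpolation=cv2.INTER_CUBIC))
cv2.imwrite('pics/b3.png',cv2.resize(s[110:350,180:370],None,fx=2.5,fy=2.5,interpolation=cv2.INTER_CUBIC))
cv2.imwrite('pics/b4.png',cv2.resize(s[195:345,215:295],None,fx=4,fy=4,interpolation=cv2.INTER_CUBIC))
E
```

```text
(no output)
```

View pics/b1.png

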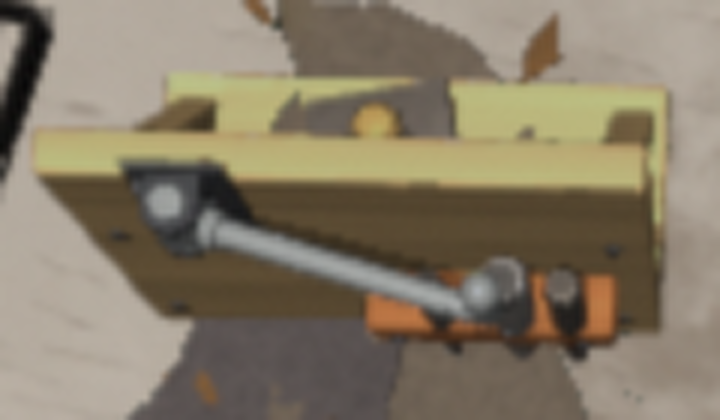

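View pics/b2.png

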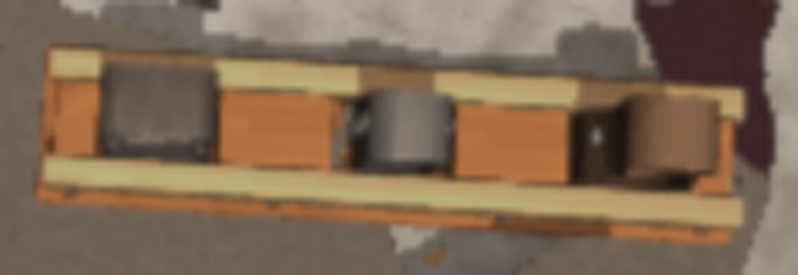

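View pics/b3.png

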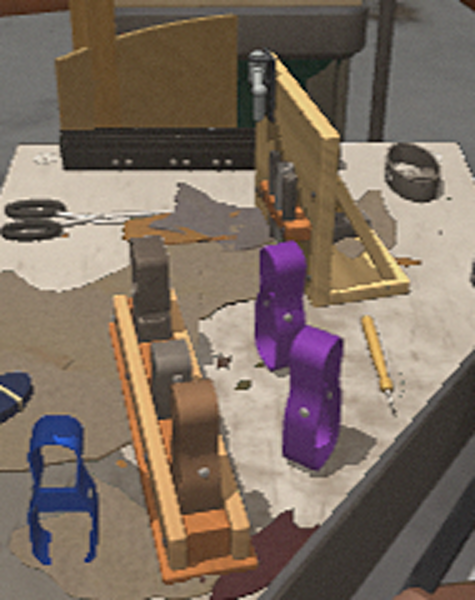

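View pics/b4.png

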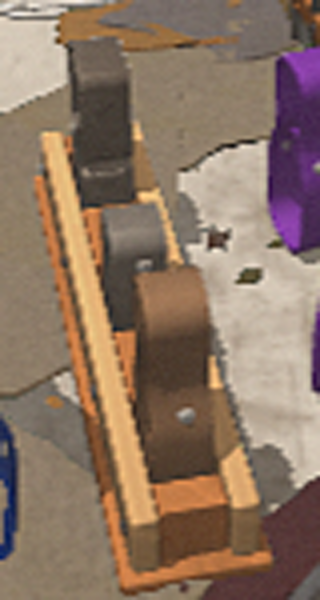

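```bash
cat > h.py <<'E'
import numpy as np
from plant import env,cams
from scipy.spatial.transform import Rotation as Ro
def ray(n,p,z,info=None):
    i=info or cams.camera_info(n); R=np.array(i['R']);t=np.array(i['t'])
    c=-R.T@t; d=R.T@np.array([(p[0]-i['cx'])/i['fx'],(p[1]-i['cy'])/i['fy'],1])
    return c+d*(z-c[2])/d[2]
def proj(n,X,info=None):
    i=info or cams.camera_info(n); q=np.array(i['R'])@np.asarray(X,float)+i['t']
    return np.array([i['fx']*q[0]/q[2]+i['cx'],i['fy']*q[1]/q[2]+i['cy']])
E
python3 - <<'E'
from h import *
np.set_printoptions(precision=1,suppress=True)
c1=lambda x,y:((x+.5)/6-.5+140,(y+.5)/6-.5+85)
c2=lambda x,y:((x+.5)/5.5-.5+235,(y+.5)/5.5-.5+185)
i=cams.camera_info('top');print('cam',-i['R'].T@i['t'])
for n,p,z in [('BFL',(38,178),200),('BFR',(645,188),200),('BBL',(35,130),200),('BBR',(645,143),200),('pin',(165,203),222),('tip',(483,292),236),('tipz230',(483,292),229)]:
    print(n,ray('top',c1(*p),z))
for n,p in [('FL',(43,158)),('FLo',(42,185)),('FRi',(742,200)),('FRo',(742,224)),('BLo',(50,48)),('BLi',(50,78)),('BRo',(745,90)),('BRi',(742,120))]:
    print(n,ray('top',c2(*p),48))
for n,p in [('L',(105,65)),('L',(212,68)),('L',(212,150)),('L',(105,140)),('R',(630,95)),('R',(718,100)),('R',(715,175)),('R',(628,170))]:
    print(n,ray('top',c2(*p),142 if n=='R' else 132))
E
```

```text
cam [ 364.4  -19.3 1029.7]
BFL [634.  232.3 200. ]
BFR [636.3  16.6 200. ]
BBL [651.7 234.5 200. ]
BBR [652.9  17.1 200. ]
pin [619.2 181.2 222. ]
tip [586.6  68.6 236. ]
tipz230 [588.6  69.3 229. ]
FL [439.8  26.8  48. ]
FLo [427.8  26.9  48. ]
FRi [ 429.4 -283.2   48. ]
FRo [ 418.8 -283.1   48. ]
BLo [489.   25.3  48. ]
BLi [475.6  24.9  48. ]
BRo [ 478.4 -285.1   48. ]
BRi [ 465.  -283.6   48. ]
L [472.   -1.2 132. ]
L [471.9 -44.8 132. ]
L [438.4 -45.6 132. ]
L [441.3  -2.1 132. ]
R [ 464.3 -213.2  142. ]
R [ 463.2 -248.7  142. ]
R [ 432.9 -247.2  142. ]
R [ 434.  -212.3  142. ]
```

```bash
cat >> h.py <<'E'
def tri(a,pa,b,pb):
    L=[]
    for n,p in ((a,pa),(b,pb)):
        i=cams.camera_info(n);c=-i['R'].T@i['t'];d=i['R'].T@np.array([(p[0]-i['cx'])/i['fx'],(p[1]-i['cy'])/i['fy'],1]);L.append((c,d/np.linalg.norm(d)))
    A=np.stack([L[0][1],-L[1][1]],1);s=np.linalg.lstsq(A,L[1][0]-L[0][0],rcond=None)[0]
    P=L[0][0]+s[0]*L[0][1];Q=L[1][0]+s[1]*L[1][1]
    return (P+Q)/2,np.linalg.norm(P-Q)
def rel(target,Rt=None):
    s=env.get_state();R=Ro.from_rotvec(s['ee_rot']);d=np.array(target)-s['eef_pos']
    out=R.inv().apply(d)
    rv=(R.inv()*Rt).as_rotvec(degrees=True) if Rt is not None else None
    return out,rv
def down(yaw): # tool y = -(board y), yaw of board frame (rad)
    return Ro.from_euler('z',yaw)*Ro.from_euler('x',np.pi)
E
python3 - <<'E'
from h import *
np.set_printoptions(precision=1,suppress=True)
print(tri('top',(386,90),'side',(407,213)))
for z in (0,100,200,300): print(z,ray('top',(512,248),z),ray('top',(386,90),z),ray('side',(245,384),z),ray('side',(405,213),z))
# side check
for X in [(586.6,68.6,236),(619,179.5,222),(448.6,-230.4,142),(636,16.6,200)]: print(X,proj('side',X),proj('top',X))
print(Ro.from_rotvec(env.get_state()['ee_rot']).as_matrix())
print(rel([330,-250,480],down(0.01)))
E
python3 - <<'E'
import cv2
s=cv2.imread('pics/a_side.png')
cv2.imwrite('pics/b5.png',cv2.resize(s[120:240,260:350],None,fx=6,fy=5,interpolation=cv2.INTER_CUBIC))
E
```

```text
(array([ 697.5, -273.5,  237. ]), np.float64(20.13183384609995))
0 [ 373.6 -656.8    0. ] [ 783.6 -343.8    0. ] [ 396.3 -364.3    0. ] [936.5  36.2   0. ]
100 [ 372.7 -594.9  100. ] [ 742.9 -312.3  100. ] [ 385.1 -430.   100. ] [839.7 -93.  100. ]
200 [ 371.8 -533.   200. ] [ 702.2 -280.8  200. ] [ 373.9 -495.7  200. ] [ 742.8 -222.2  200. ]
300 [ 371.  -471.1  300. ] [ 661.5 -249.3  300. ] [ 362.6 -561.4  300. ] [ 646.  -351.4  300. ]
(586.6, 68.6, 236) [282.5 143.7] [220.1 133.3]
(619, 179.5, 222) [282.2 130.6] [167.9 118.5]
(448.6, -230.4, 142) [255.6 264.4] [356.9 209.1]
(636, 16.6, 200) [308.8 164.4] [247.1 116. ]
[[ 1.   0.3 -0. ]
 [ 0.3 -1.   0. ]
 [-0.  -0.  -1. ]]
(array([ 245.8, -341.8,  -75.5]), array([-0.1,  0. , 15.9]))
```

View pics/b5.png

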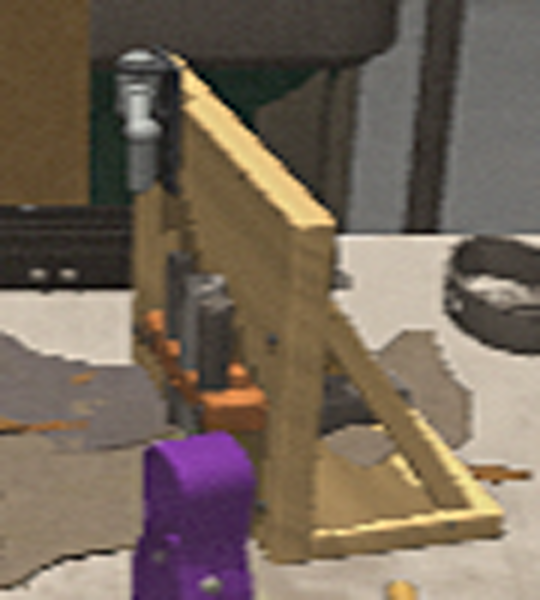

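>>> {"fn": "drive_tool", "kwargs": {
  "motion": "0 0 7.95 0 0 -0.04 0.094; 0 0 7.95 0 0 -0.04 0.094; 0 0 0 0.018 -0.049 0 0.094; 0 0 0 0.018 -0.049 0 0.094; 0 0 0 0.018 -0.049 0 0.094; 0 0 0 0.018 -0.049 0 0.094; 0 0 0 0.018 -0.049 0 0.094; 0 0 0 0.018 -0.049 0 0.094; 0 0 0 0.018 -0.049 0 0.094; 0 0 0 0.018 -0.049 0 0.06",
  "force": 12
}}

```text
time_s: 1.15
eef_pos: [325.5, -268.6, 484.7]
ee_rot: [3.141, 0.014, 0.0]
wrist_force: [1.1, -0.4, 0.9]
opening: 89.2
```

```bash
python3 - <<'E'
from h import *
import cv2
np.set_printoptions(precision=1,suppress=True)
i=cams.camera_info('wrist');im=cams.capture('wrist');cv2.imwrite('pics/c1.png',cv2.cvtColor(im,cv2.COLOR_RGB2BGR))
print(-i['R'].T@i['t'],i['R'])
print(rel([586.6,68.6,480],down(0.01)))
np.save('c1.npy',np.r_[i['R'].ravel(),i['t']])
for X in [(448.6,-230.4,142),(453.5,-129,48)]: print(proj('wrist',X,i))
E
```

```text
[ 391.2 -266.3  464.7] [[ 0.  -1.   0. ]
 [-1.  -0.   0.2]
 [-0.2 -0.  -1. ]]
(array([ 263.6, -327. ,    5.3]), array([-0. , -0. ,  0.3]))
[220.2  73. ]
[156.5  81.3]
```

View pics/c1.png

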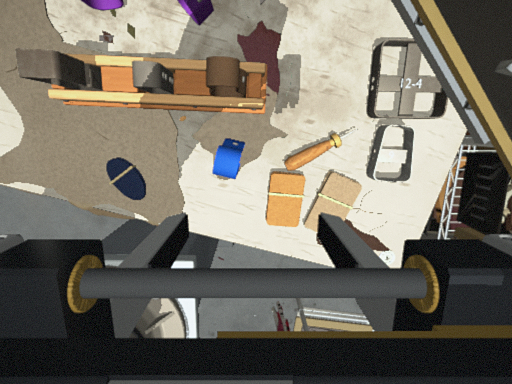

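>>> {"fn": "drive_tool", "kwargs": {
  "motion": "0 0 0 0.0375 -0.0465 0 0.06; 0 0 0 0.0375 -0.0465 0 0.06; 0 0 0 0.0375 -0.0465 0 0.06; 0 0 0 0.0375 -0.0465 0 0.06; 0 0 0 0.0375 -0.0465 0 0.06; 0 0 0 0.0375 -0.0465 0 0.06; 0 0 0 0.0375 -0.0465 0 0.06; 0 0 0 0 0 0 0.06"
}}

```text
time_s: 2.0
eef_pos: [544.8, 9.1, 484.1]
ee_rot: [-3.139, -0.025, 0.0]
wrist_force: [0.5, -0.3, -0.4]
opening: 59.6
```

```bash
python3 - <<'E'
from h import *
import cv2
np.set_printoptions(precision=1,suppress=True)
i=cams.camera_info('wrist');im=cams.capture('wrist');cv2.imwrite('pics/c2.png',cv2.cvtColor(im,cv2.COLOR_RGB2BGR))
print(rel([586.6,68.6,430],down(0.01)),env.get_state()['time_s'])
np.save('c2.npy',np.r_[i['R'].ravel(),i['t']])
for X in [(586.6,68.6,236),(619,180,222)]: print(proj('wrist',X,i))
E
```

```text
(array([ 43.9, -61.5,  54. ]), array([-0.1,  0.1,  0.2])) 2.05
[184.6 155.7]
[ 56.  113.7]
```

View pics/c2.png

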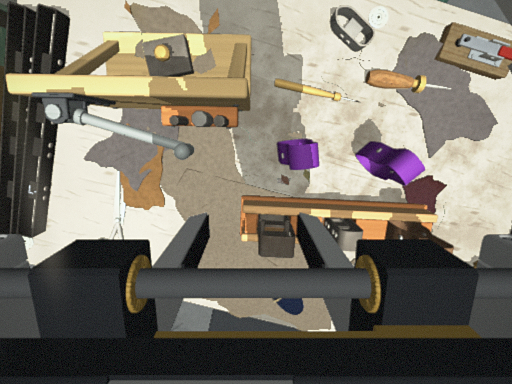

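```bash
python3 - <<'E'
from h import *
import cv2
np.set_printoptions(precision=1,suppress=True)
a=np.load('c2.npy');i=cams.camera_info('wrist');i['R']=a[:9].reshape(3,3);i['t']=a[9:]
for z in (229,236): print(ray('wrist',(184,150),z,i),ray('wrist',(54,112),222,i),ray('wrist',(8,92),200,i),ray('wrist',(247,106),200,i))
im=cv2.imread('pics/c2.png');cv2.imwrite('pics/c2b.png',cv2.resize(im[70:170,0:260],None,fx=3,fy=3,interpolation=cv2.INTER_CUBIC))
print(rel([589,69,430],down(0.01)))
E
```

```text
[590.7  70.6 229. ] [620.4 181.5 222. ] [638.2 236.3 200. ] [629.3  18.2 200. ]
[591.3  68.9 236. ] [620.4 181.5 222. ] [638.2 236.3 200. ] [629.3  18.2 200. ]
(array([ 46.3, -61.9,  54. ]), array([-0.1,  0.1,  0.2]))
```

View pics/c2b.png

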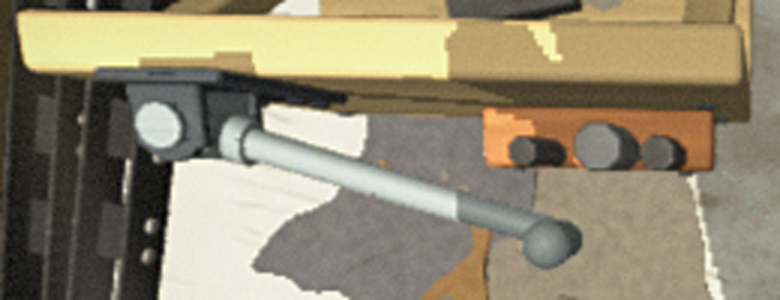

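>>> {"fn": "drive_tool", "kwargs": {
  "motion": "0 0 0 0.0234 -0.0317 0 0.06; 0 0 0 0.0234 -0.0317 0 0.06; 0 0 0 0 0 0 0.06; 0 0 0 0 0 0 0.06"
}}

```text
time_s: 2.45
eef_pos: [588.7, 67.2, 484.2]
ee_rot: [3.141, 0.015, -0.002]
wrist_force: [-0.3, -0.5, 0.6]
opening: 60.0
```

```bash
python3 - <<'E'
from h import *
np.set_printoptions(precision=1,suppress=True)
print(rel([589.5,70.5,413],down(0.01)),env.get_state()['eef_pos'])
E
```

```text
(array([ 0.9, -3.3, 71.2]), array([ 0. ,  0.1, -0. ])) [588.7  67.2 484.2]
```

>>> {"fn": "drive_tool", "kwargs": {
  "motion": "0 0 0 0.001 -0.0033 0.03 0.06; 0 0 0 0 0 0.025 0.06; 0 0 0 0 0 0.016 0.06; 0 0 0 0 0 0 0.06; 0 0 0 0 0 0 0.06"
}}

```text
time_s: 2.95
eef_pos: [589.6, 69.7, 414.4]
ee_rot: [3.141, 0.012, 0.0]
wrist_force: [0.4, -0.1, 0.7]
opening: 60.0
```

```bash
python3 - <<'E'
from h import *
import cv2
np.set_printoptions(precision=1,suppress=True)
print(env.get_state()['eef_pos'])
ims=[cv2.cvtColor(cams.capture(n),cv2.COLOR_RGB2BGR) for n in ('wrist','side')]
cv2.imwrite('pics/d1.png',ims[0]);cv2.imwrite('pics/d1s.png',cv2.resize(ims[1][60:220,200:380],None,fx=4,fy=3.5))
E
```

```text
[589.6  69.7 414.4]
```

View pics/d1.png

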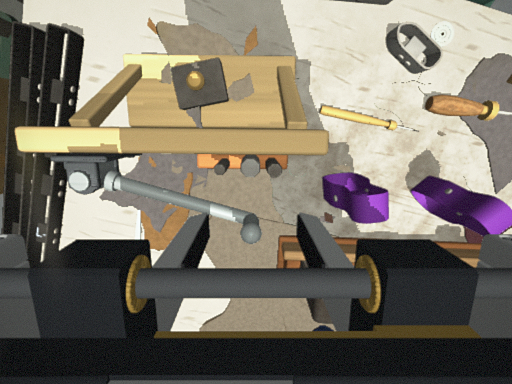

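View pics/d1s.png

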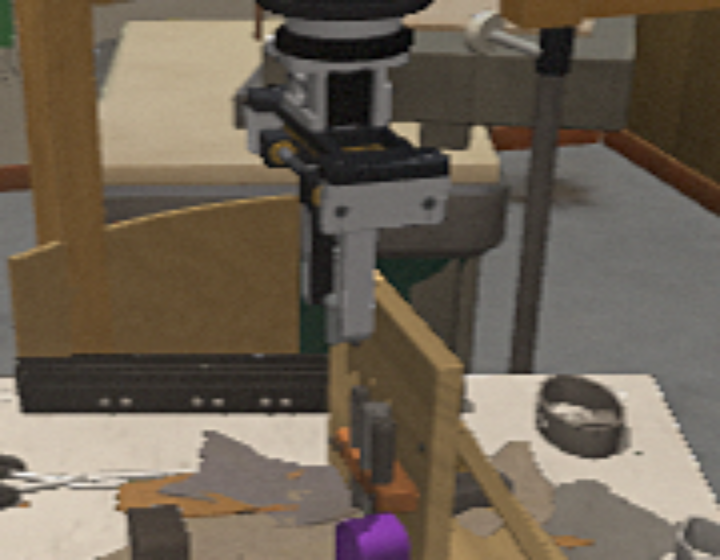

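>>> {"fn": "drive_tool", "kwargs": {
  "motion": "0 0 0 0 0 0 0.005; 0 0 0 0 0 0 0.005; 0 0 0 0 0 0 0.005; 0 0 0 0 0 0 0.005; 0 0 0 0 0 0 0.005; 0 0 0 0 0 0 0.005",
  "force": 15
}}

```text
time_s: 3.65
eef_pos: [589.7, 70.9, 413.7]
ee_rot: [-3.142, -0.015, 0.0]
wrist_force: [0.2, -0.1, -0.4]
opening: 15.3
```

```bash
python3 - <<'E'
import numpy as np
th=np.linspace(0.27,1.58,17);p=np.c_[-115*np.sin(th),115*np.cos(th)]
for d in np.diff(p,axis=0): print("0 0 0 %.4f %.4f 0 0.005;"%(d[0]/1000,d[1]/1000))
E
```

```text
0 0 0 -0.0090 -0.0029 0 0.005;
0 0 0 -0.0087 -0.0036 0 0.005;
0 0 0 -0.0084 -0.0043 0 0.005;
0 0 0 -0.0080 -0.0050 0 0.005;
0 0 0 -0.0076 -0.0056 0 0.005;
0 0 0 -0.0071 -0.0062 0 0.005;
0 0 0 -0.0065 -0.0068 0 0.005;
0 0 0 -0.0060 -0.0073 0 0.005;
0 0 0 -0.0054 -0.0077 0 0.005;
0 0 0 -0.0047 -0.0082 0 0.005;
0 0 0 -0.0040 -0.0085 0 0.005;
0 0 0 -0.0033 -0.0088 0 0.005;
0 0 0 -0.0026 -0.0091 0 0.005;
0 0 0 -0.0018 -0.0092 0 0.005;
0 0 0 -0.0011 -0.0094 0 0.005;
0 0 0 -0.0003 -0.0094 0 0.005;
```

>>> {"fn": "drive_tool", "kwargs": {
  "motion": "0 0 0 -0.009 -0.0029 0 0.005; 0 0 0 -0.0087 -0.0036 0 0.005; 0 0 0 -0.0084 -0.0043 0 0.005; 0 0 0 -0.008 -0.005 0 0.005; 0 0 0 -0.0076 -0.0056 0 0.005; 0 0 0 -0.0071 -0.0062 0 0.005; 0 0 0 -0.0065 -0.0068 0 0.005; 0 0 0 -0.006 -0.0073 0 0.005; 0 0 0 0 0 0 0.005"
}}

```text
time_s: 4.55
eef_pos: [526.0, 112.7, 413.4]
ee_rot: [3.14, 0.016, -0.005]
wrist_force: [-8.5, -5.6, 2.0]
opening: 12.7
```

>>> {"fn": "drive_tool", "kwargs": {
  "motion": "0 0 0 -0.0065 -0.0071 0 0.005; 0 0 0 -0.0055 -0.0076 0 0.005; 0 0 0 -0.004 -0.0085 0 0.005; 0 0 0 -0.0033 -0.0088 0 0.005; 0 0 0 -0.0026 -0.0091 0 0.005; 0 0 0 -0.0018 -0.0092 0 0.005; 0 0 0 -0.0011 -0.0094 0 0.005; 0 0 0 0 -0.006 0 0.005; 0 0 0 0 0 0 0.005"
}}

```text
time_s: 5.45
eef_pos: [502.0, 179.0, 413.5]
ee_rot: [-3.141, -0.017, 0.002]
wrist_force: [-6.7, 0.5, -3.3]
opening: 12.8
```

>>> {"fn": "drive_tool", "kwargs": {
  "motion": "0 0 0 -0.001 -0.002 0 0.005; 0 0 0 0 -0.002 0 0.005; 0 0 0 0 0 0 0.005"
}}

```text
time_s: 5.75
eef_pos: [501.5, 181.9, 413.5]
ee_rot: [-3.141, -0.015, 0.001]
wrist_force: [-3.9, 0.9, -6.6]
opening: 12.4
```

>>> {"fn": "drive_tool", "kwargs": {
  "motion": "0 0 0 0 -0.002 0 0.005; 0 0 0 0 -0.002 0 0.005; 0 0 0 0 0 0 0.005"
}}

```text
time_s: 6.05
eef_pos: [501.7, 183.3, 413.3]
ee_rot: [3.137, 0.011, -0.003]
wrist_force: [-5.5, -17.2, 1.2]
opening: 12.7
```

>>> {"fn": "drive_tool", "kwargs": {
  "motion": "0 0 0 0 0 0 0.06; 0 0 0 0 0 0 0.06; 0 0 0 0 0 0 0.06; 0 0 0 0 0 -0.03 0.06; 0 0 0 0 0 -0.04 0.06; 0 0 0 0 0 0 0.06; 0 0 0 0 0 0 0.06"
}}

```text
time_s: 6.75
eef_pos: [501.7, 185.9, 484.7]
ee_rot: [-3.141, -0.015, -0.004]
wrist_force: [-0.6, 0.4, -1.2]
opening: 59.5
```

```bash
python3 - <<'E'
from h import *
import cv2
np.set_printoptions(precision=2,suppress=True)
print(env.get_state()['eef_pos'])
i=cams.camera_info('wrist');np.save('e1.npy',np.r_[i['R'].ravel(),i['t']])
ims=[cv2.cvtColor(cams.capture(n),cv2.COLOR_RGB2BGR) for n in ('wrist','side','top')]
for n,m in zip('wst',ims): cv2.imwrite(f'pics/e1{n}.png',m)
cv2.imwrite('pics/e1z.png',cv2.resize(ims[0][100:250,0:260],None,fx=3,fy=3,interpolation=cv2.INTER_CUBIC))
E
```

```text
[501.72 185.88 484.72]
```

View pics/e1w.png

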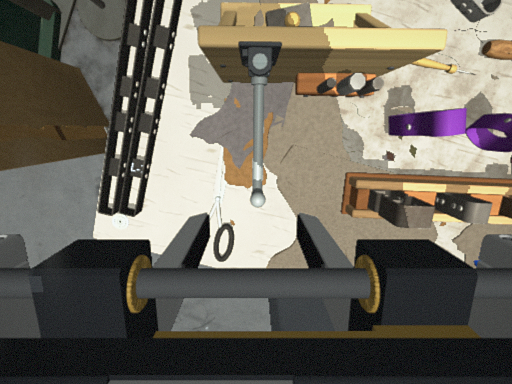

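View pics/e1s.png

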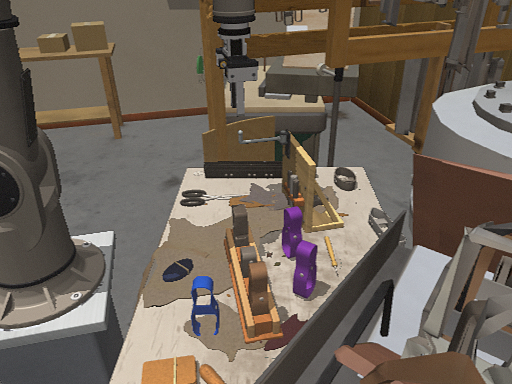

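View pics/e1t.png

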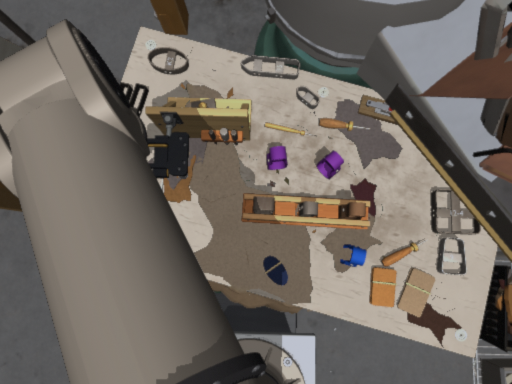

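```bash
python3 - <<'E'
from h import *
np.set_printoptions(precision=2,suppress=True)
a=np.load('e1.npy');i=cams.camera_info('wrist');i['R']=a[:9].reshape(3,3);i['t']=a[9:]
t=ray('wrist',(258,199),229,i);p=ray('wrist',(260,62),222,i)
print(t,p,np.arctan2(t[1]-p[1],p[0]-t[0]))
l=ray('wrist',(199,48),200,i);r=ray('wrist',(445,52),200,i);print(l,r,np.arctan2(-(l[0]-r[0]),l[1]-r[1]))
print(rel([380,0,480],down(-0.034)))
E
```

```text
[506.05 183.15 229.  ] [619.97 182.88 222.  ] 0.0023705035380959033
[635.69 236.4  200.  ] [634.31  18.87 200.  ] -0.0063316353028752175
(array([-123.2 ,  184.3 ,    3.07]), array([0.01, 0.05, 2.48]))
```

View pics/e1z.png

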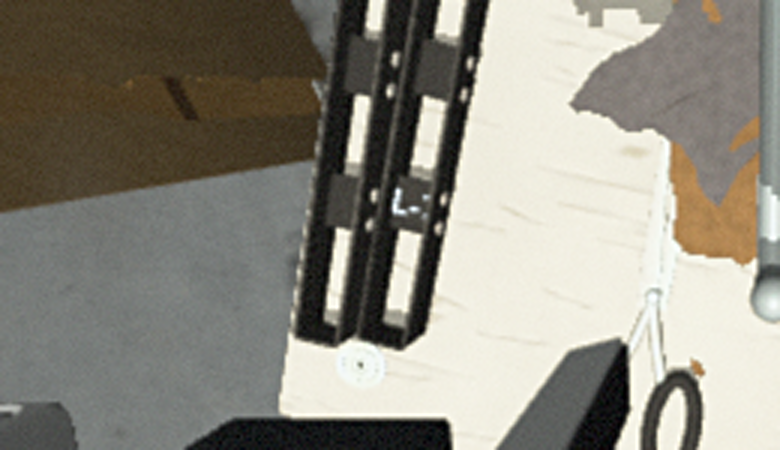

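>>> {"fn": "drive_tool", "kwargs": {
  "motion": "0 0 2.5 -0.0124 0.0464 0 0.07; 0 0 0 -0.0124 0.0464 0 0.07; 0 0 0 -0.0124 0.0464 0 0.07; 0 0 0 -0.0124 0.0464 0 0.07; 0 0 0 -0.0124 0.0464 0 0.07; 0 0 0 -0.0124 0.0464 0 0.07; 0 0 0 -0.0124 0.0464 0 0.07; 0 0 0 -0.0124 0.0464 0 0.07; 0 0 0 -0.0124 0.0464 0 0.07; 0 0 0 0 0 0 0.07"
}}

```text
time_s: 7.9
eef_pos: [375.4, -233.5, 482.8]
ee_rot: [3.141, -0.065, -0.003]
wrist_force: [0.2, 1.6, 0.2]
opening: 70.2
```

>>> {"fn": "drive_tool", "kwargs": {
  "motion": "0 0 0 0 0 0 0.07; 0 0 0 0 0 0 0.07"
}}

```text
time_s: 8.1
eef_pos: [378.1, -227.8, 483.2]
ee_rot: [-3.141, 0.052, 0.001]
wrist_force: [1.1, -0.0, 0.4]
opening: 69.9
```

```bash
python3 - <<'E'
from h import *
import cv2
np.set_printoptions(precision=2,suppress=True)
print(env.get_state()['eef_pos'],env.get_state()['ee_rot'])
i=cams.camera_info('wrist');np.save('f1.npy',np.r_[i['R'].ravel(),i['t']])
m=cv2.cvtColor(cams.capture('wrist'),cv2.COLOR_RGB2BGR)
cv2.imwrite('pics/f1.png',m)
print(proj('wrist',(448.6,-232,142),i))
cv2.imwrite('pics/f1z.png',cv2.resize(m[80:230,150:350],None,fx=4,fy=4,interpolation=cv2.INTER_CUBIC))
E
```

```text
[ 378.06 -227.76  483.24] [-3.14  0.05  0.  ]
[256.   122.34]
```

View pics/f1.png

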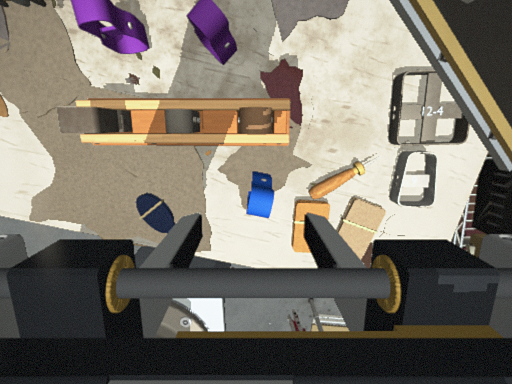

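View pics/f1z.png

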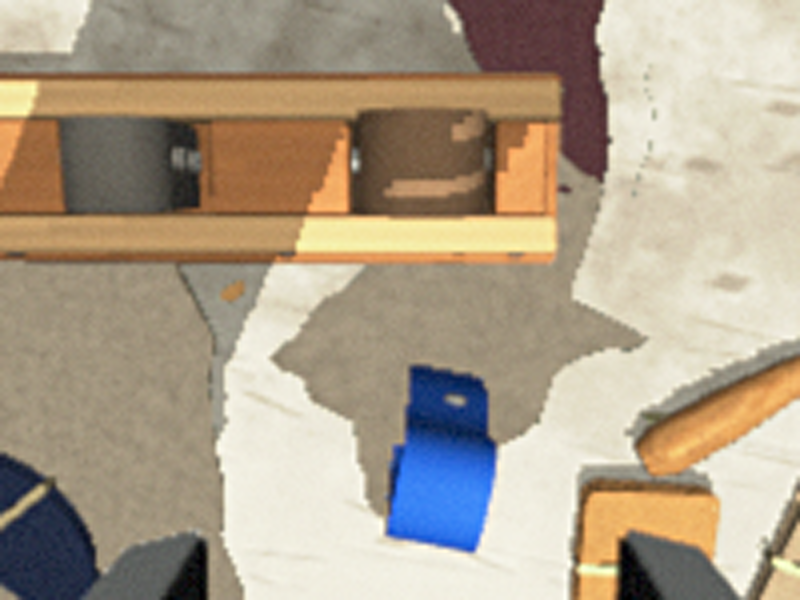

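```bash
python3 - <<'E'
from h import *
np.set_printoptions(precision=2,suppress=True)
a=np.load('f1.npy');i=cams.camera_info('wrist');i['R']=a[:9].reshape(3,3);i['t']=a[9:]
c=ray('wrist',(256,120.3),142,i);print(c)
e1=ray('wrist',(150+5/4,80+75/4),48,i);e2=ray('wrist',(150+555/4,80+75/4),48,i);print(e1,e2,(e1[0]-e2[0])/(e1[1]-e2[1]))
print(rel([c[0],c[1],400],down(-0.033)))
E
```

```text
[ 450.84 -232.07  142.  ]
[488.   -83.56  48.  ] [ 481.29 -281.17   48.  ] 0.033917081611333666
(array([72.83,  2.14, 83.33]), array([-0.02,  0.03,  0.02]))
```

>>> {"fn": "drive_tool", "kwargs": {
  "motion": "0 0 0 0.037 0.001 0 0.07; 0 0 0 0.036 0.001 0.03 0.07; 0 0 0 0 0 0.04 0.07; 0 0 0 0 0 0.013 0.07; 0 0 0 0 0 0 0.07; 0 0 0 0 0 0 0.07"
}}

```text
time_s: 8.75
eef_pos: [450.7, -232.9, 402.1]
ee_rot: [3.141, -0.054, 0.002]
wrist_force: [0.2, -0.4, 0.7]
opening: 69.8
```

```bash
python3 - <<'E'
from h import *
import cv2
np.set_printoptions(precision=2,suppress=True)
print(env.get_state()['eef_pos'],rel([450.8,-232,296],down(-0.033)))
i=cams.camera_info('wrist')
m=cv2.cvtColor(cams.capture('wrist'),cv2.COLOR_RGB2BGR)
cv2.imwrite('pics/g1.png',m);print(proj('wrist',(450.8,-232,142),i))
E
```

```text
[ 450.67 -232.93  402.07] (array([ -0.01,  -0.97, 106.07]), array([ 0.02, -0.06, -0.07]))
[253.43 201.74]
```

View pics/g1.png

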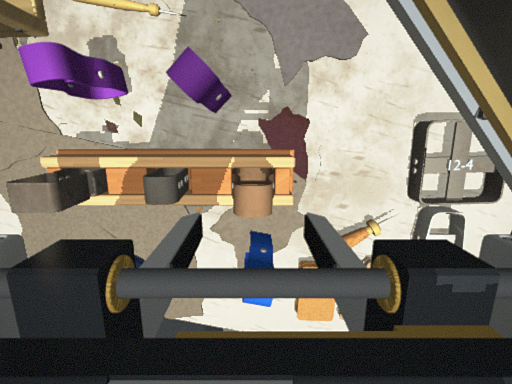

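>>> {"fn": "drive_tool", "kwargs": {
  "motion": "0 0 0 0 -0.0009 0.035 0.07; 0 0 0 0 0 0.035 0.07; 0 0 0 0 0 0.025 0.07; 0 0 0 0 0 0.011 0.07; 0 0 0 0 0 0 0.07; 0 0 0 0 0 0 0.02; 0 0 0 0 0 0 0.02; 0 0 0 0 0 0 0.02; 0 0 0 0 0 0 0.02; 0 0 0 0 0 0 0.02",
  "force": 30
}}

```text
time_s: 9.8
eef_pos: [450.8, -232.2, 295.2]
ee_rot: [3.141, -0.054, 0.001]
wrist_force: [0.0, -0.3, 5.4]
opening: 37.2
```

>>> {"fn": "drive_tool", "kwargs": {
  "motion": "0 0 0 0 0 -0.01 0.02; 0 0 0 0 0 -0.02 0.02; 0 0 0 0 0 -0.03 0.02; 0 0 0 0 0 -0.04 0.02; 0 0 0 0 0 -0.04 0.02; 0 0 0 0 0 -0.015 0.02; 0 0 0 0 0 0 0.02"
}}

```text
time_s: 10.5
eef_pos: [450.8, -232.2, 452.4]
ee_rot: [3.139, -0.054, 0.006]
wrist_force: [0.3, 0.3, -3.3]
opening: 37.6
```

```bash
python3 - <<'E'
from h import *
import cv2
np.set_printoptions(precision=2,suppress=True)
print(env.get_state()['eef_pos'],rel([440,183,450],down(0)))
for n in ('side','wrist'):
    m=cv2.cvtColor(cams.capture(n),cv2.COLOR_RGB2BGR)
    if n=='side': m=cv2.resize(m[100:350,130:370],None,fx=3,fy=2.4)
    cv2.imwrite(f'pics/h1{n}.png',m)
E
```

```text
[ 450.79 -232.17  452.44] (array([ -25.09, -414.56,    1.69]), array([ 0.09, -0.22, -1.97]))
```

View pics/h1side.png

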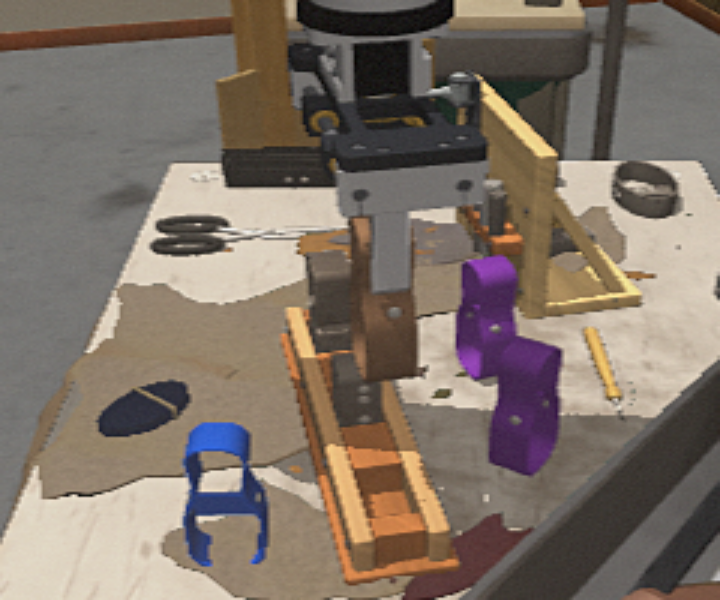

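View pics/h1wrist.png

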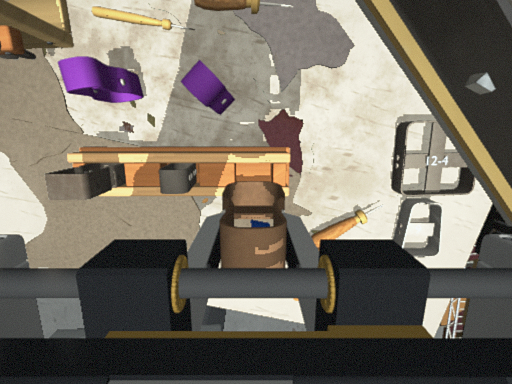

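>>> {"fn": "drive_tool", "kwargs": {
  "motion": "0 0 -0.97 -0.001 -0.02 0 0.02; 0 0 -1 -0.001 -0.035 0 0.02; 0 0 0 -0.001 -0.045 0 0.02; 0 0 0 -0.001 -0.045 0 0.02; 0 0 0 -0.001 -0.045 0 0.02; 0 0 0 -0.001 -0.045 0 0.02; 0 0 0 -0.001 -0.045 0 0.02; 0 0 0 -0.001 -0.045 0 0.02; 0 0 0 0 -0.045 0 0.02; 0 0 0 0 -0.03 0 0.02"
}}

```text
time_s: 11.6
eef_pos: [442.5, 171.2, 448.6]
ee_rot: [-3.141, -0.005, 0.003]
wrist_force: [0.5, -0.5, -2.3]
opening: 37.4
```

>>> {"fn": "drive_tool", "kwargs": {
  "motion": "0 0 0 0 0 0 0.02; 0 0 0 0 0 0 0.02"
}}

```text
time_s: 11.8
eef_pos: [443.2, 168.5, 448.4]
ee_rot: [3.141, 0.004, -0.004]
wrist_force: [-0.6, -1.4, -2.5]
opening: 37.4
```

```bash
python3 - <<'E'
from h import *
np.set_printoptions(precision=2,suppress=True)
print(env.get_state()['eef_pos'],rel([450,183,401],down(0)))
E
```

```text
[443.23 168.46 448.43] (array([  6.92, -14.54,  47.41]), array([0.02, 0.14, 0.13]))
```

>>> {"fn": "drive_tool", "kwargs": {
  "motion": "0 0 0 0.003 -0.0073 0.02 0.02; 0 0 0 0 -0.0072 0.02 0.02; 0 0 0 0 0 0.0075 0.02; 0 0 0 0 0 0 0.02; 0 0 0 0 0 0 0.02; 0 0 0 0 0 0 0.02"
}}

```text
time_s: 12.4
eef_pos: [447.1, 182.0, 403.0]
ee_rot: [-3.141, 0.001, -0.002]
wrist_force: [0.4, 0.6, -2.9]
opening: 37.2
```

```bash
python3 - <<'E'
from h import *
import cv2
np.set_printoptions(precision=2,suppress=True)
print(env.get_state()['eef_pos'],rel([554,183,401],down(0)))
i=cams.camera_info('wrist');np.save('k1.npy',np.r_[i['R'].ravel(),i['t']])
for n in ('side','wrist'):
    m=cv2.cvtColor(cams.capture(n),cv2.COLOR_RGB2BGR)
    if n=='side': m=cv2.resize(m[80:260,170:340],None,fx=4,fy=3.3,interpolation=cv2.INTER_CUBIC)
    cv2.imwrite(f'pics/k1{n}.png',m)
for X in [(505,183,236),(505,183,207),(620,183,222)]: print(proj('side',X),proj('wrist',X,i))
E
```

```text
[447.13 182.   403.01] (array([106.86,  -1.08,   2.13]), array([-0.01, -0.06, -0.04]))
[239.46 129.5 ] [253.92 142.79]
[239.84 139.9 ] [253.73 140.27]
[282.18 130.09] [ 253.71 -100.92]
```

View pics/k1side.png

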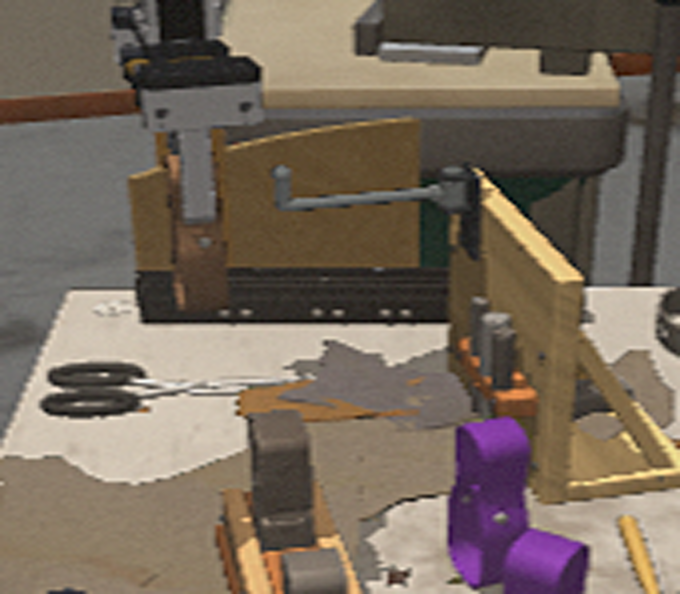

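View pics/k1wrist.png

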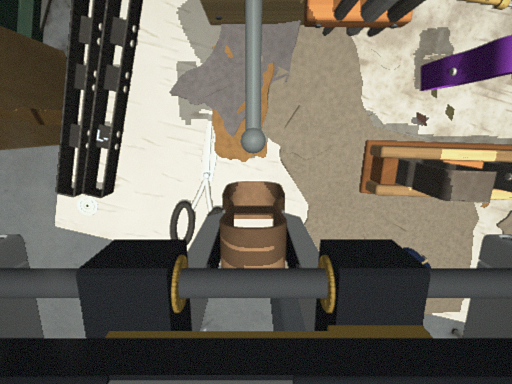

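```bash
python3 - <<'E'
from h import *
np.set_printoptions(precision=2,suppress=True)
for X in [(432,170,120),(462,170,120),(432,182,250),(462,182,250)]:
    p=proj('side',X);print(p,((p[0]-170)*4,(p[1]-80)*3.3))
E
```

```text
[215.09 174.87] (np.float64(180.35270767685006), np.float64(313.0550101770144))
[226.18 173.51] (np.float64(224.72070667114258), np.float64(308.5690819642685))
[211.01 127.34] (np.float64(164.02532297005757), np.float64(156.2276324770843))
[222.74 126.17] (np.float64(210.97668309531605), np.float64(152.3456212656213))
```

>>> {"fn": "drive_tool", "kwargs": {
  "motion": "0 0 0 0.005 -0.001 0.002 0.02; 0 0 0 0.015 0 0 0.02; 0 0 0 0.015 0 0 0.02; 0 0 0 0.01 0 0 0.02; 0 0 0 0 0 0 0.02; 0 0 0 0 0 0 0.02"
}}

```text
time_s: 13.1
eef_pos: [492.0, 183.4, 399.8]
ee_rot: [-3.141, 0.0, 0.002]
wrist_force: [-0.3, 0.4, -1.4]
opening: 37.5
```

```bash
python3 - <<'E'
from h import *
import cv2
np.set_printoptions(precision=2,suppress=True)
print(env.get_state()['eef_pos'],env.get_state()['wrist_force'])
for n in ('side','wrist'):
    m=cv2.cvtColor(cams.capture(n),cv2.COLOR_RGB2BGR)
    if n=='side': m=cv2.resize(m[80:260,170:340],None,fx=4,fy=3.3,interpolation=cv2.INTER_CUBIC)
    cv2.imwrite(f'pics/l1{n}.png',m)
E
```

```text
[492.01 183.43 399.85] [-0.29  0.4  -1.35]
```

View pics/l1side.png

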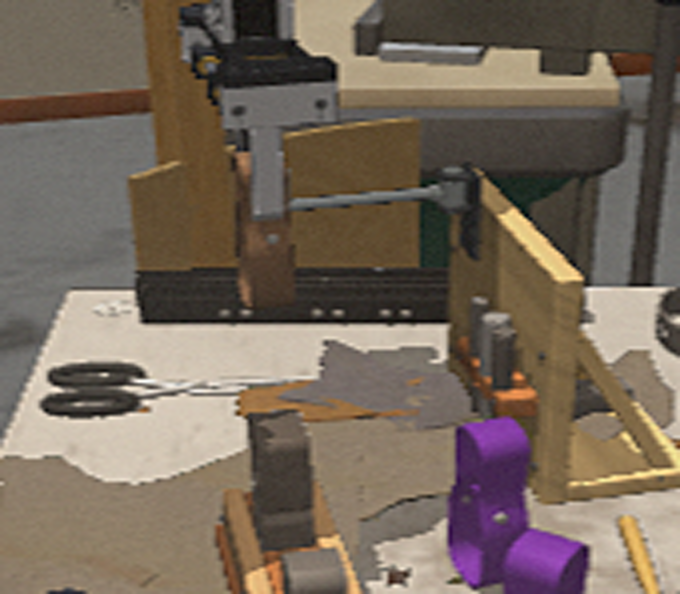

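View pics/l1wrist.png

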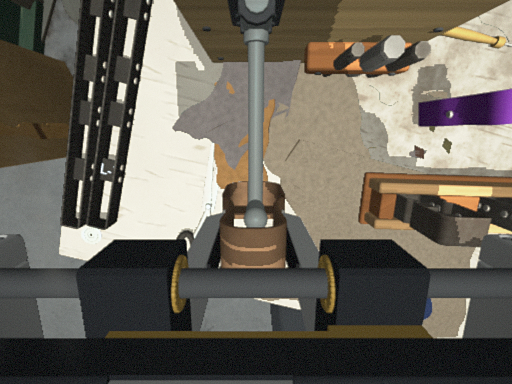

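>>> {"fn": "drive_tool", "kwargs": {
  "motion": "0 0 0 0.01 0 0 0.02; 0 0 0 0.01 0 0 0.02; 0 0 0 0.01 0 0 0.02; 0 0 0 0 0 0 0.02"
}}

```text
time_s: 13.6
eef_pos: [523.4, 183.1, 400.0]
ee_rot: [-3.141, 0.001, -0.0]
wrist_force: [-0.4, -0.0, -2.7]
opening: 37.6
```

>>> {"fn": "drive_tool", "kwargs": {
  "motion": "0 0 0 0.01 0 0 0.02; 0 0 0 0.01 0 0 0.02; 0 0 0 0.012 0 0 0.02; 0 0 0 0 0 0 0.02; 0 0 0 0 0 0 0.02"
}}

```text
time_s: 14.1
eef_pos: [554.1, 183.4, 399.9]
ee_rot: [-3.141, 0.0, 0.001]
wrist_force: [-1.2, -0.5, -1.4]
opening: 37.2
```

```bash
python3 - <<'E'
from h import *
import cv2
np.set_printoptions(precision=2,suppress=True)
print(env.get_state()['eef_pos'],env.get_state()['wrist_force'])
for n in ('side','wrist'):
    m=cv2.cvtColor(cams.capture(n),cv2.COLOR_RGB2BGR)
    if n=='side': m=cv2.resize(m[80:260,170:340],None,fx=4,fy=3.3,interpolation=cv2.INTER_CUBIC)
    cv2.imwrite(f'pics/m1{n}.png',m)
E
```

```text
[554.11 183.39 399.93] [-1.23 -0.51 -1.36]
```

View pics/m1side.png

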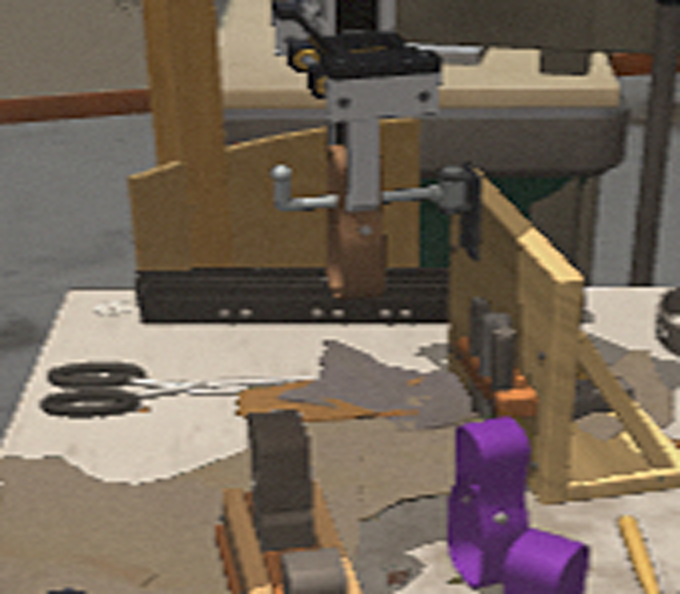

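View pics/m1wrist.png

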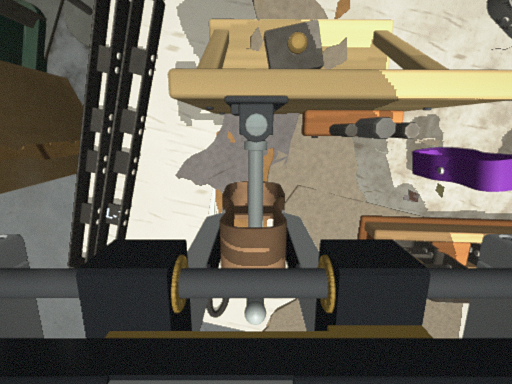

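>>> {"fn": "drive_tool", "kwargs": {
  "motion": "0 0 0 0 0 0.01 0.02; 0 0 0 0 0 0.01 0.02; 0 0 0 0 0 0.008 0.02; 0 0 0 0 0 0.003 0.02; 0 0 0 0 0 0 0.02; 0 0 0 0 0 0 0.02"
}}

```text
time_s: 14.8
eef_pos: [554.0, 183.4, 369.3]
ee_rot: [-3.141, -0.0, -0.0]
wrist_force: [-0.5, 0.3, -2.6]
opening: 37.9
```

>>> {"fn": "drive_tool", "kwargs": {
  "motion": "0 0 0 0 0 0.002 0.02; 0 0 0 0 0 0.001 0.02; 0 0 0 0 0 0 0.02; 0 0 0 0 0 0 0.02"
}}

```text
time_s: 15.2
eef_pos: [553.9, 183.3, 366.3]
ee_rot: [-3.142, 0.0, -0.0]
wrist_force: [0.5, 0.1, -2.2]
opening: 37.2
```

>>> {"fn": "drive_tool", "kwargs": {
  "motion": "0 0 0 0 0 0.001 0.02; 0 0 0 0 0 0.001 0.02; 0 0 0 0 0 0 0.02; 0 0 0 0 0 0 0.02"
}}

```text
time_s: 15.6
eef_pos: [553.9, 183.3, 364.2]
ee_rot: [-3.142, 0.0, 0.0]
wrist_force: [-0.7, -0.2, -2.8]
opening: 37.1
```

>>> {"fn": "drive_tool", "kwargs": {
  "motion": "0 0 0 0 0 0.001 0.02; 0 0 0 0 0 0 0.02; 0 0 0 0 0 0 0.02"
}}

```text
time_s: 15.9
eef_pos: [554.0, 183.4, 363.4]
ee_rot: [-3.141, 0.0, -0.0]
wrist_force: [0.4, -0.0, 0.3]
opening: 37.5
```

>>> {"fn": "drive_tool", "kwargs": {
  "motion": "0 0 0 0 0 0.001 0.02; 0 0 0 0 0 0 0.02; 0 0 0 0 0 0 0.02"
}}

```text
time_s: 16.2
eef_pos: [554.2, 183.5, 363.0]
ee_rot: [-3.141, 0.0, -0.002]
wrist_force: [-2.8, -1.4, 9.6]
opening: 37.8
```

>>> {"fn": "drive_tool", "kwargs": {
  "motion": "0 0 0 0 0 0 0.038; 0 0 0 0 0 0 0.042; 0 0 0 0 0 0 0.046; 0 0 0 0 0 0 0.05; 0 0 0 0 0 0 0.055; 0 0 0 0 0 0 0.065; 0 0 0 0 0 0 0.075; 0 0 0 0 0 0 0.075"
}}

```text
time_s: 17.0
eef_pos: [553.9, 183.3, 362.2]
ee_rot: [-3.142, 0.0, 0.0]
wrist_force: [0.4, -0.1, 0.8]
opening: 73.7
```

```bash
python3 - <<'E'
from h import *
import cv2
np.set_printoptions(precision=2,suppress=True)
print(env.get_state()['eef_pos'],env.get_state()['wrist_force'])
for n in ('side','wrist'):
    m=cv2.cvtColor(cams.capture(n),cv2.COLOR_RGB2BGR)
    if n=='side': m=cv2.resize(m[80:260,170:340],None,fx=4,fy=3.3,interpolation=cv2.INTER_CUBIC)
    cv2.imwrite(f'pics/n1{n}.png',m)
E
```

```text
[553.91 183.34 362.21] [ 0.39 -0.1   0.78]
```

View pics/n1side.png

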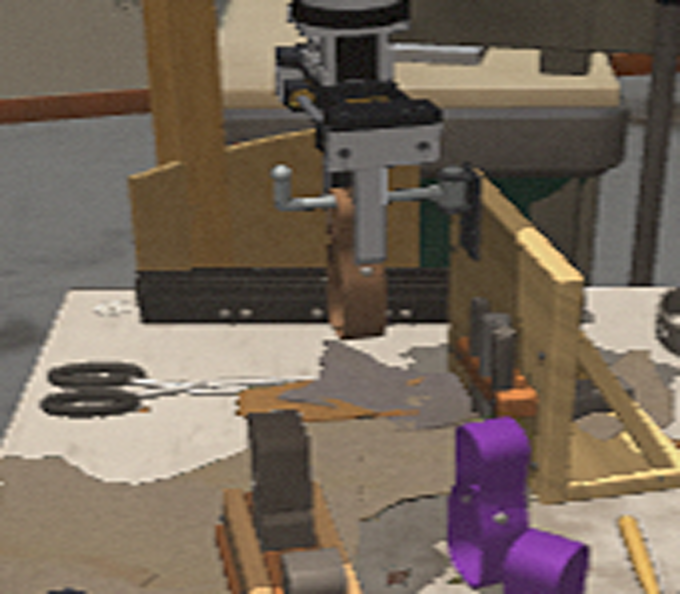

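View pics/n1wrist.png

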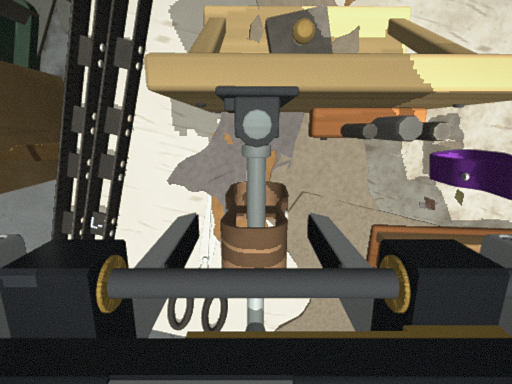

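>>> {"fn": "drive_tool", "kwargs": {
  "motion": "0 0 0 0 0 -0.01 0.075; 0 0 0 0 0 -0.02 0.075; 0 0 0 0 0 -0.03 0.075; 0 0 0 0 0 -0.04 0.075; 0 0 0 0 0 -0.04 0.075; 0 0 0 0 0 0 0.075; 0 0 0 -0.04 0.02 0 0.075; 0 0 0 -0.04 0.03 0 0.075; 0 0 0 0 0.03 0 0.075; 0 0 0 0 0 0 0.075"
}}

```text
time_s: 18.1
eef_pos: [473.2, 100.0, 503.0]
ee_rot: [3.14, -0.007, 0.003]
wrist_force: [-0.0, 0.6, -0.2]
opening: 75.1
```

```bash
python3 - <<'E'
from h import *
import cv2
np.set_printoptions(precision=2,suppress=True)
s=env.get_state();print(s['eef_pos'],s['wrist_force'],s['time_s'])
i=cams.camera_info('wrist');np.save('o1.npy',np.r_[i['R'].ravel(),i['t']])
for n in ('side','wrist'):
    m=cv2.cvtColor(cams.capture(n),cv2.COLOR_RGB2BGR)
    if n=='side': m=cv2.resize(m[80:260,170:340],None,fx=4,fy=3.3,interpolation=cv2.INTER_CUBIC)
    cv2.imwrite(f'pics/o1{n}.png',m)
E
```

```text
[473.21 100.03 503.02] [-0.03  0.65 -0.22] 18.1
```

View pics/o1side.png

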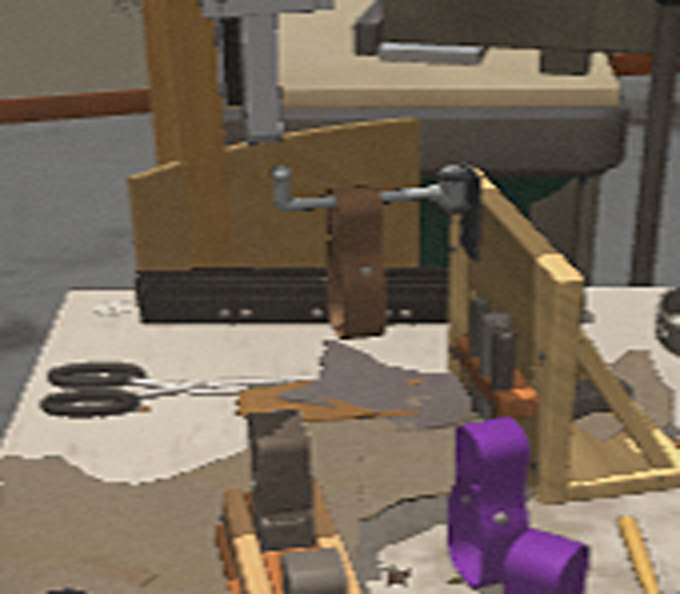

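View pics/o1wrist.png

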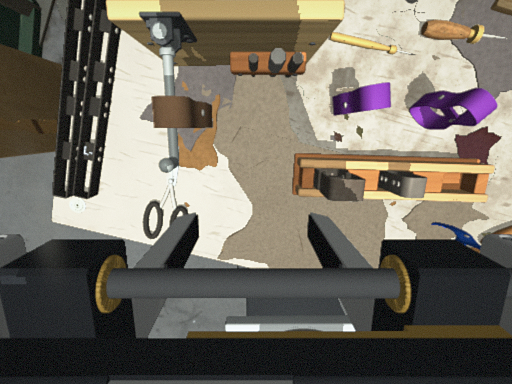

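>>> {"fn": "drive_tool", "kwargs": {
  "motion": "0 0 0 0 0 0 0.075; 0 0 0 0 0 0 0.075; 0 0 0 0 0 0 0.075; 0 0 0 0 0 0 0.075; 0 0 0 0 0 0 0.075; 0 0 0 0 0 0 0.075; 0 0 0 0 0 0 0.075; 0 0 0 0 0 0 0.075; 0 0 0 0 0 0 0.075; 0 0 0 0 0 0 0.075"
}}

```text
time_s: 19.2
eef_pos: [473.9, 103.3, 502.2]
ee_rot: [-3.142, 0.0, -0.0]
wrist_force: [-0.2, -0.1, 0.3]
opening: 75.2
```

```bash
python3 - <<'E'
from h import *
import cv2
np.set_printoptions(precision=2,suppress=True)
i=cams.camera_info('wrist')
m=cv2.cvtColor(cams.capture('wrist'),cv2.COLOR_RGB2BGR);m2=cv2.cvtColor(cams.capture('side'),cv2.COLOR_RGB2BGR)
a=cv2.resize(m[0:200,80:260],None,fx=2.2,fy=3,interpolation=cv2.INTER_CUBIC)
b=cv2.resize(m2[100:200,210:310],None,fx=4,fy=6,interpolation=cv2.INTER_CUBIC)
cv2.imwrite('pics/p1.png',np.hstack([a,b]))
cv2.imwrite('pics/p1w.png',m)
t=ray('wrist',(168,164),229,i);p=ray('wrist',(157.5,32),222,i);l=ray('wrist',(110,23),200,i);print(t,p,np.arctan2(t[1]-p[1],p[0]-t[0]))
E
```

```text
[506.47 183.37 229.  ] [618.92 186.43 222.  ] -0.027210176280795147
```

View pics/p1.png

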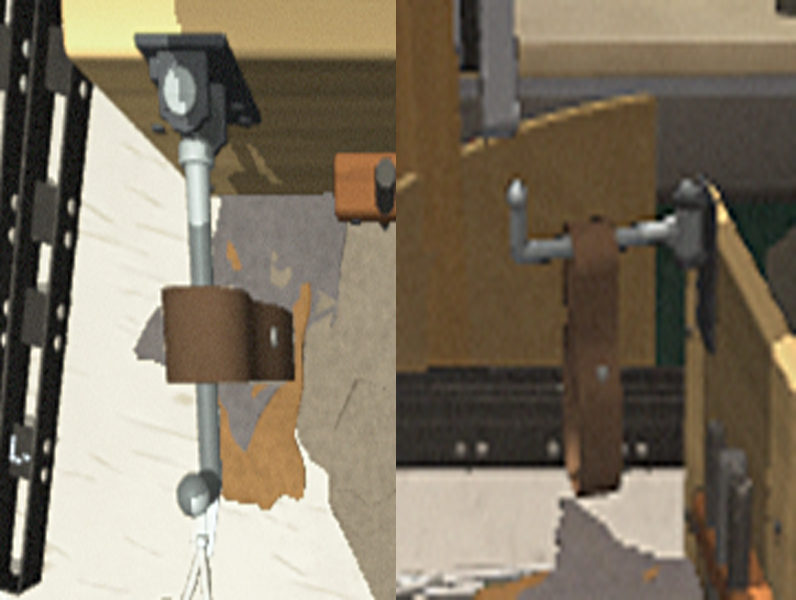

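```bash
python3 -c "
from plant import env
print(env.hand_in(), env.get_state()['time_s'])"
```

```text
the job is handed in; nothing more can be done
the job is handed in; nothing more can be done
```

The hook is swung out to its end stop, and the bottle die hangs on it by its neck, behind the upturned tip. The job is handed in, at about 19 s of the 62 s allowed.

- **Hook:** I pinched the prong from above and swung it round its arc until it pressed back with about 17 N. The wrist camera then put the bar within about 0.01 rad of square to the board.
- **Die:** I gripped the brown die by its neck (jaw opening 37 mm, as stated), lifted it from the right-hand pocket and passed its neck over the prong. I then lowered it until the bar took the weight, about 65 mm from the pin. I opened the fingers and backed away.
- **Last checks:** About a second after the gripper had backed clear, the pictures showed the die hanging on the bar behind the tip. The other two dies stood in the rack, and the wrist force was near zero. The highest wrist force I saw was about 19 N.
- **One check that disagreed:** The last hook-angle figure came out at -0.027 rad because I had picked the pin head about 4 pixels off. Re-reading the pin in the enlarged picture brings it to roughly 0.002 rad, but that is an estimate by eye, not a recalculation.

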